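Load a stone core between centres and hold the dead-man key

TASK

Lift the banded stone core off its wooden stand, lay it on the V rests of the viewing fixture between the two centres and let go, then slide the tailstock up until the core is held by the two centres alone, clear of the rests. Then, with the hand off the core, press the yellow dead-man key halfway, 10 mm of its 20 mm travel, never letting it near the bottom of its travel, and finish with the arm still holding it there. Leave the other things on the bench where they are.

Things in the scene. Friction and masses are not known exactly. Their poses are not given: they have to be found in the camera images.
- core: The stone core sample to load: a cylinder 28 mm in diameter and 120 mm long, cream with rust-brown bands, a 14 mm brass cap at each end; about 0.18 kg. Origin at its middle on its axis, which is its local y; both ends are alike, with a round socket 14 mm wide and 14 mm deep. It starts lying on the wooden stand.
- stand: Fixed low wooden stand (70 x 120 x 10 mm board) with two black V rests 80 mm apart that carry the core at the start, axis 45 mm above the table and along the stand's local y. Origin at the centre of its underside. The stand and the key box swap places left and right between runs.
- fixture: Fixed bench-centres fixture: grey bed 80 x 300 x 25 mm, blue headstock (60 x 40 mm, top at 105 mm) at its local +y end, sliding blue tailstock at its -y end. The axis of the two steel cones is parallel to local y, 75 mm above the table. Origin on the table, straight below point seat.
- lay (a point): Where the middle of the core goes when it is first laid down, clear of both cones: 22 mm from seat towards the tailstock, 71.5 mm above the table (3.5 mm below the cones' axis). Two black V rests, 8 mm thick, stand 28 mm to its tailstock side and 52 mm to its headstock side. Closing the tailstock pushes the core onto the headstock cone, and the cones lift it off the rests.
- head_tip (a point): Tip of the fixed headstock cone, pointing at the tailstock, 49.7 mm from seat, 75 mm above the table. The cone is 14 mm long and widens from 3 to 18 mm diameter; behind it a 20 mm thick quill, 8 mm long.
- seat (a point): The point where the middle of the core finally lies: on the centres' axis, 75 mm above the table; axes parallel to the fixture's (y along the centres' axis towards the headstock).
- tailstock (a joint): Slide of the tailstock in m along the fixture's local +y, towards the headstock; 0 is fully open, it starts at 0 to 0.010. With the core properly seated between the cones it reads about 0.055; stop at 0.066. It slides with 5 N of friction and stays where it is left; closing it on the core takes 5 to 8 N, and the push rises steeply once the core is seated against both cones.
- tail_grip (a point): Point on the axis of the tailstock's upright post, 130 mm above the table, where to pinch or push it: steel post 14 mm in diameter with an 18 mm red cap, rising from the block's top at 105 mm to 150 mm above the table. The block below it is 60 mm across and 40 mm along the slide, centred under the post.
- tail_tip (a point): Tip of the tailstock's cone (same cone as the headstock's), 42 mm ahead of the post towards the headstock, 75 mm above the table.
- keybox: Fixed grey housing of the dead-man key, 80 x 80 x 40 mm, with a black collar to 46 mm height; origin at the centre of its underside.
- key (a joint): Travel of the dead-man key in m: 0 up, grows as it is pressed straight down, 0.020 at the bottom. A spring lifts it again when let go; it takes about 1.5 N to start, 5 N at 10 mm and 8.5 N at the bottom.
- key_top (a point): Centre of the key's flat round yellow cap, on its top face: 40 mm in diameter, 82 mm above the table when up; it moves down with the key. Under the cap is a bare steel stem with a green ring.
- glue: Bystander: small bottle with a red cap, 34 mm wide, 85 mm high; origin at its underside.
- jar: Bystander: amber jar, 90 mm wide, 140 mm high; origin at its underside.
- spray: Bystander: yellow spray can, 52 mm wide, 170 mm high; origin at its underside.
- brush: Bystander: green-handled brush lying flat, 200 mm long, along its local x.
- bone: Bystander: pale fossil bone, about 230 mm long along its local x, 75 mm wide, 40 mm high; origin at its underside.
- shard: Bystander: fossil fragment 45 x 30 x 25 mm lying between key box and stand; origin at its underside.

How it is judged (in metres and radians):
On the way, in this order (a step that is already met when the one before it is completed fails the run):
1. the core lies on the fixture's rests between the centres and is let go (x of core in the frame of seat between -0.005 and 0.005 m and y of core in the frame of seat between -0.045 and 0.004 m and z of core in the frame of seat between -0.007 and 0.003 m and contact force between each of the arm, the fingers and core below 0.1 N and angle between the y axis of core and the y axis of fixture, either way round below 0.08 rad and linear speed of core below 0.03 m/s), for 0.2 s.
2. the tailstock is closed and the core is carried by both centres, lifted off the rests (x of core in the frame of seat between -0.003 and 0.003 m and y of core in the frame of seat between -0.004 and 0.004 m and z of core in the frame of seat between -0.002 and 0.003 m and angle between the y axis of core and the y axis of fixture, either way round below 0.04 rad and value of joint tailstock between 0.051 and 0.059 m and value of joint key below 0.004 m), for 0.2 s.
At the end, for the whole second after the job is handed in: Core at rest between the centres, untouched by the robot: its middle within 3 mm sideways, 4 mm along the axis, -2/+3 mm in height of the seat, within 0.04 rad; tailstock joint 51 to 59 mm; the robot holds the key still at 7 to 13 mm of travel, pressing with over 3 N (x of core in the frame of seat between -0.003 and 0.003 m and y of core in the frame of seat between -0.004 and 0.004 m and z of core in the frame of seat between -0.002 and 0.003 m and angle between the y axis of core and the y axis of fixture, either way round below 0.04 rad and value of joint tailstock between 0.051 and 0.059 m and contact force between each of the arm, the fingers and core below 0.1 N and linear speed of core below 0.02 m/s and value of joint key between 0.007 and 0.013 m and velocity of joint key between -0.01 and 0.01 m/s and contact force between any of the fingers, the arm and keybox above 3 N); the arm keeps its last pose, push and grip.
It fails at once if the key is pressed more than 16 mm down (value of joint key above 0.016 m).
It fails at once if one of the other things (glue bottle, jar, spray can, brush, bone, fragment) is moved by more than 30 mm (distance of any of glue, jar, spray, brush, bone, shard from where it was at the start of the episode above 0.03 m).
It also fails if it takes over 64 s, if anything falls off the work surface, if the arm or the gripper's body presses on something with over 40 N, if the wrist force passes 120 N, or if a joint passes its speed limit or range.

ROBOT

A 6-joint arm with a two-finger parallel gripper is mounted at the origin on the work surface. World frame = base frame: x ahead of the robot, y to its left, z up, the work surface at z = 0. Lengths are in mm, angles in rad, forces in N, time in s.
With the tool pointing down it reaches from about 350 to 875 mm from the base axis. Payload 4.2 kg.
Tool frame: the origin (TCP) lies on the centre line of the jaws, within the pads' length; the fingertips stand 14 mm ahead of it and the grasp point (between the pads) lies 5 mm behind it (tcp_to_tips is the distance from the TCP to the fingertips, in mm); z points along the fingers, y is the direction in which the jaws open and shut (so a half turn about z gives the same grasp; the last joint's range is limited). The gripper opens to 85 mm and grips with 20 to 120 N. Pads are 22 mm wide; open, the fingers measure 114 mm over their backs; the gripper's body (76 mm by 85 mm) begins 54 mm behind the grasp point. The pads swing forward as they close: fully open they stand 13 mm farther back than shut.
Start: joints at [1.563, 0.385, 0.008, 0, -1.194, -0.259], TCP at [164.747, 602.875, 245.312] pointing down, gripper open.
Joint ranges: [-3.14, 3.14], [-1.21, 2.06], [-1.07, 1.41], [-3.16, 2.05], [-2.99, -0.16], [-3.1, 3.1]. Speed limits (rad/s): [2.79, 2.79, 3.14, 3.14, 3.14, 3.14].

INTERFACE

Orientations are given as a unit quaternion [x, y, z, w].
In Python, from bench import read_state, get_image, job_done, tcp_to_tips gives the robot as it stands. The module is installed in compiled form; this text tells all that it offers.
- The arm moves only by the tool play_rows, never from a script. Its argument "targets" is a list of rows, each an object of numbers: "gripper": the gripper's target within -1 to 1 (shut at 1, half-way at 0, fully open at -1); "tx", "ty", "tz": the shift along the tool's x, y, z scaled (see below); "spin": the turn about the tool's z scaled (see below). A call has 1 to 12 rows; each row is the pose to reach, as a shift and turn from the pose commanded when the call began, along the tool's axes at that moment; what a row does not reach only later rows make up. The controller multiplies each number of a shift by 0.25 m and each number of a turn by pi/4 rad. A row lasts 1/8 s, in which the tool goes at most 62.5 mm and 10.7 degrees, less where a joint would pass 70% of its speed; a pose out of reach is approached as far as the arm can. A call with a number of a shift or a turn outside -1 to 1 is refused whole. A call with a gripper value outside its range is refused whole. The fingers move at their own pace and stop on an object; the grip force is fixed at half the most. Time passes only in rows, so rows that repeat a pose let the fingers close. It gives the time, the measured TCP pose, the force and the opening at its end, in the units of the state.
- read_state(): the state, without advancing time (a new reading comes with each control period).
- get_image(name): name is "scene" or "top"; returns a dict with "frame" (420x560x3 uint8, red, green, blue), "depth" (420x560 float32, mm along the optical axis (not along the pixel's ray), 0 where there is no reading), "mtx" (3x3 intrinsics, pixels), "world_to_cam" (4x4, takes a point from world to camera coordinates). Camera axes: x right, y up, looking along -z (the intrinsics and any distortion apply to the point x, -y, -z); pixel columns grow to the right and rows downward; lengths in mm; the calibration is good to about 2 mm. A picture is of the moment at which its call begins.
- job_done(): hands the job in, once; it reports no verdict.
The state is a dict: "clock": time; "joints": joint angles; "joint_vel": joint speeds; "joint_efforts": joint torques, N m; "position": TCP position; "ee_rot": TCP orientation; "contact_force": force on the tool from outside, world axes, zero at the start; "wrist_torque": the same for the moment, N m; "gripper_width": finger opening in mm.
Only numpy, scipy, OpenCV 4.12 (cv2) and the standard library are available. Lean on these libraries where they do the work, as an engineer would, in place of code of your own. Each camera call takes 0.05 s, during which the arm holds its last target.

## Working session

There is one attempt and no reset: what is moved stays moved. The work goes in short steps, Python scripts to look and compute and a tool call to move; the robot and the scene stay as the last step left them, time stands still between calls to the robot, and variables do not carry over. Pictures are saved under pics/ and viewed, and the job is handed in when it is done.

Besides the shell and the picture viewer there is one more tool, called after "Call:" by a JSON object that holds its "name" and its "arguments", one argument or row to a line. play_rows: Moves the arm, as the interface text tells. Its arguments: {"type":"object","properties":{"targets":{"type":"array","items":{"type":"object","properties":{"gripper":{"type":"number"},"tx":{"type":"number","minimum":-1,"maximum":1},"ty":{"type":"number","minimum":-1,"maximum":1},"tz":{"type":"number","minimum":-1,"maximum":1},"spin":{"type":"number","minimum":-1,"maximum":1}}}}},"required":["targets"]}

```bash
mkdir -p pics; cat > h.py <<'E'
import numpy as np, cv2
from bench import *
def grab(n,fn):
    d=get_image(n); cv2.imwrite(f'pics/{fn}.png',cv2.cvtColor(d['frame'],cv2.COLOR_RGB2BGR)); np.savez(f'{fn}.npz',**d); return d
def cloud(d):
    K=d['mtx'];T=d['world_to_cam'];Z=d['depth'].astype(float)
    v,u=np.mgrid[0:Z.shape[0],0:Z.shape[1]]
    x=(u-K[0,2])/K[0,0]*Z;y=(v-K[1,2])/K[1,1]*Z
    P=np.stack([x,-y,-Z],-1).reshape(-1,3)
    W=(P-T[:3,3])@T[:3,:3]
    W[Z.ravel()==0]=np.nan
    return W.reshape(Z.shape+(3,))
E
python3 - <<'E'
from h import *
s=read_state();print(s);print(tcp_to_tips)
for n in('scene','top'):
    d=grab(n,n+'0');print(d['mtx'],d['world_to_cam'])
E
```

```text
{'clock': 0.0, 'joints': array([ 1.56260937e+00,  3.85575304e-01,  6.60211742e-03, -4.63243075e-04,
       -1.19400326e+00, -2.58588585e-01]), 'joint_vel': array([ 6.75578672e-04, -1.31690463e-03, -7.31124068e-04, -6.70323990e-05,
        1.89045686e-04,  6.34329098e-04]), 'joint_efforts': array([ 1.10355199e-03, -3.92286944e+01,  1.88399577e+01,  4.18607980e+00,
       -4.56464215e-03, -6.10223818e-07]), 'position': array([164.61467617, 602.35233925, 244.20626429]), 'ee_rot': array([ 9.91105053e-01, -1.33077194e-01, -7.74751108e-05,  1.10840893e-03]), 'contact_force': array([ 0.01755438, -0.22217915, -0.26509027]), 'wrist_torque': array([ 0.01322615, -0.0410791 ,  0.00317301]), 'gripper_width': 85.22620920753069}
14.0
[[491.04138413   0.         291.44832769]
 [  0.         491.04138413 208.04945757]
 [  0.           0.           1.        ]] [[-3.39041497e-01  9.40771419e-01 -3.53206030e-06  1.69329742e+02]
 [-7.11012486e-01 -2.56236977e-01  6.54831166e-01  3.52798690e+02]
 [ 6.16045541e-01  2.22017450e-01  7.55775194e-01 -1.79800921e+03]
 [ 0.00000000e+00  0.00000000e+00  0.00000000e+00  1.00000000e+00]]
[[492.85680291   0.         280.88647107]
 [  0.         492.85680291 202.42882092]
 [  0.           0.           1.        ]] [[ 8.56621804e-03 -9.99901019e-01 -1.11612045e-02  4.78554822e+00]
 [ 9.87563989e-01  6.70721234e-03  1.57074445e-01 -6.04910890e+02]
 [-1.56984037e-01 -1.23679376e-02  9.87523694e-01 -1.56328606e+03]
 [ 0.00000000e+00  0.00000000e+00  0.00000000e+00  1.00000000e+00]]
```

View pics/scene0.png

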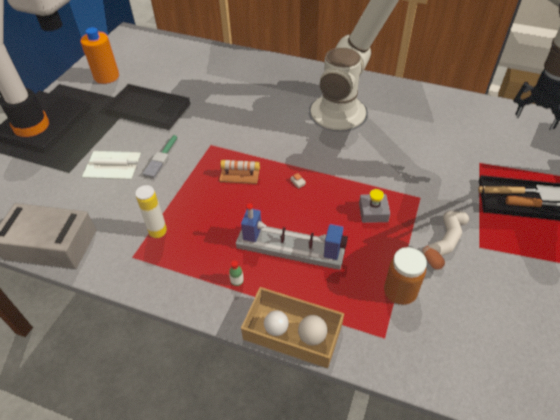

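View pics/top0.png

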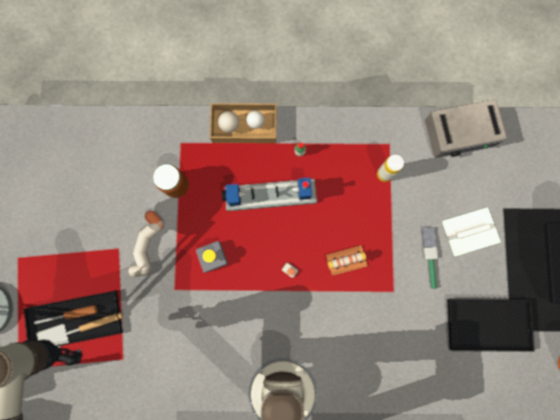

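```bash
python3 - <<'E'
from h import *
for n,(a,b,c,e) in {'top0':(170,400,135,300),'scene0':(200,410,150,300)}.items():
    im=cv2.imread(f'pics/{n}.png')[c:e,a:b]
    cv2.imwrite(f'pics/{n}_z.png',cv2.resize(im,None,fx=3.4,fy=3.4,interpolation=cv2.INTER_CUBIC))
for n in('top0','scene0'):
    d=dict(np.load(n+'.npz'));W=cloud(d);rgb=d['frame'].astype(int)
    hsv=cv2.cvtColor(d['frame'],cv2.COLOR_RGB2HSV)
    m=(abs(W[...,0]-500)<250)&(abs(W[...,1])<400)
    table=W[m&(W[...,2]<15)];print(n,'table z',np.nanmedian(table[:,2]))
    roi={'top0':dict(key=(195,225,240,272),core=(325,370,245,275),post=(298,315,175,198)),
     'scene0':dict(key=(360,392,186,212),core=(215,265,155,178),post=(240,262,200,222))}[n]
    a=roi['key'];S=np.s_[a[2]:a[3],a[0]:a[1]];k=(hsv[S][...,0]>22)&(hsv[S][...,0]<35)&(hsv[S][...,1]>170)&(hsv[S][...,2]>150)
    w=W[S][k];print('key',k.sum(),np.nanmedian(w,0),np.nanmin(w,0),np.nanmax(w,0))
    a=roi['core'];S=np.s_[a[2]:a[3],a[0]:a[1]];w=W[S].reshape(-1,3);w=w[w[:,2]>48]
    print('core',len(w),w.mean(0),np.median(w,0),w.min(0),w.max(0))
    c=w[:,:2]-w[:,:2].mean(0);print(np.linalg.svd(c)[2][0], np.ptp(c@np.linalg.svd(c)[2][0]))
    a=roi['post'];S=np.s_[a[2]:a[3],a[0]:a[1]];w=W[S].reshape(-1,3);w=w[w[:,2]>115]
    print('post',len(w),w.mean(0),np.sort(w[:,2])[-5:])
E
```

```text
top0 table z 1.0105244196765932
key 102 [430.03473029 233.87524259  82.2246108 ] [411.47225066 217.46873748  72.37635768] [446.0555889  250.72671923  90.76882772]
core 309 [ 419.43950013 -199.61124711   56.41304214] [ 419.1864442  -199.3418943    56.45439645] [ 393.52401715 -257.36423369   48.00518314] [ 445.27383302 -139.82674074   68.39475773]
[ 0.27155066 -0.96242415] 118.73145509690285
post 31 [645.25633347 -64.3973725  145.40234999] [153.61141746 153.90406477 153.96346366 154.05417831 156.9197693 ]
scene0 table z 0.26924346417728606
key 122 [432.6674898  236.039388    81.42285328] [329.0309167  209.57284865  -2.92638438] [451.66690624 253.75091541  87.2050251 ]
core 248 [ 426.94980587 -198.17574374   55.74239651] [ 427.29611447 -198.10921485   55.9486691 ] [ 397.78981397 -260.37050557   48.35296032] [ 453.58686573 -139.09746005   66.59703288]
[-0.26432692  0.96443314] 120.24676607401412
post 66 [652.44028509 -62.86167223 139.28783068] [150.80871593 151.43077393 152.22254588 152.89553268 154.45592049]
```

View pics/top0_z.png

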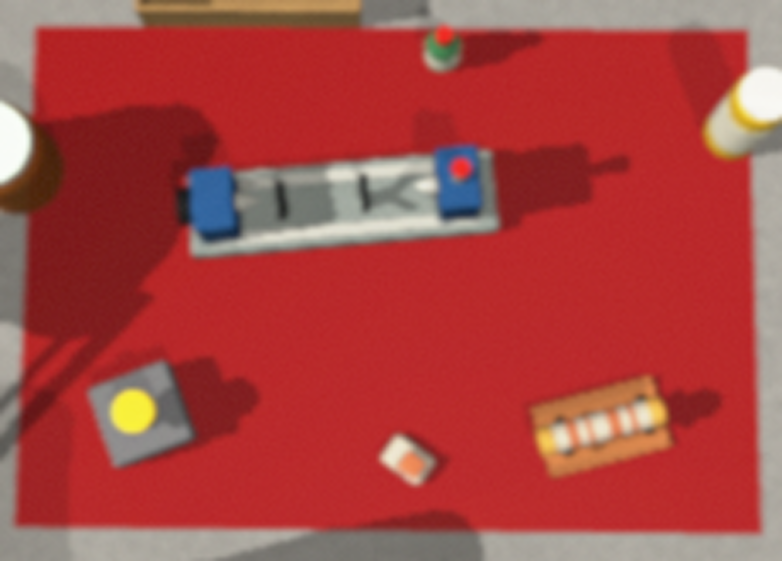

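View pics/scene0_z.png

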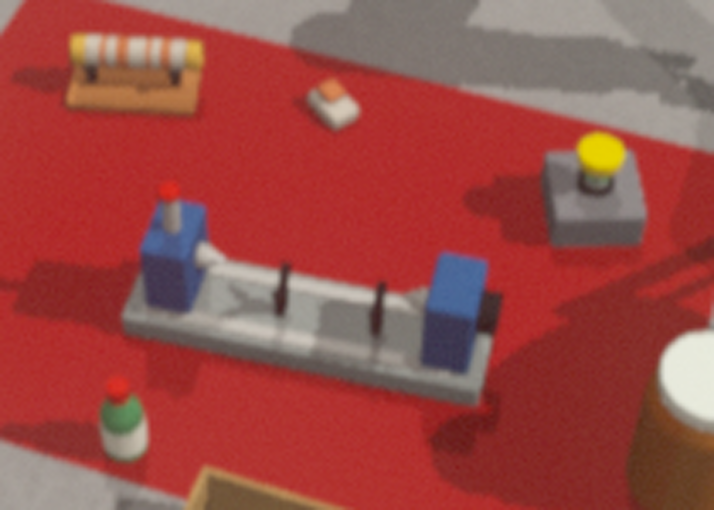

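```bash
cat > fit.py <<'E'
from h import *
from scipy.optimize import minimize, least_squares
D={n:dict(np.load(n+'.npz')) for n in('top0','scene0')}
def proj(d,P):
    T=d['world_to_cam'];C=P@T[:3,:3].T+T[:3,3];K=d['mtx']
    return np.stack([K[0,0]*C[:,0]/-C[:,2]+K[0,2],K[1,1]*-C[:,1]/-C[:,2]+K[1,2]],1)
SS=4
def hull(d,P,img):
    p=proj(d,P);h=cv2.convexHull(p.astype(np.float32))[:,0]
    cv2.fillConvexPoly(img,np.round(((h+0.5)*SS-0.5)*16).astype(np.int32),1.0,lineType=cv2.LINE_8,shift=4)
def ren(d,Ps,box):
    img=np.zeros((420*SS,560*SS),np.float32)
    for P in Ps:hull(d,P,img)
    r=cv2.resize(img,(560,420),interpolation=cv2.INTER_AREA);return cv2.GaussianBlur(r,(0,0),1.2)[box]
def boxp(cx,cy,sx,sy,z0,z1):
    return np.array([[cx+a*sx/2,cy+b*sy/2,z] for a in(-1,1) for b in(-1,1) for z in(z0,z1)])
def pose(P,x,y,th):
    c,s=np.cos(th),np.sin(th);return P@np.array([[c,s,0],[-s,c,0],[0,0,1]])+[x,y,0]
def circ(r,z0,z1):
    t=np.linspace(0,2*np.pi,40);return np.concatenate([np.stack([r*np.cos(t),r*np.sin(t),0*t+z],1) for z in(z0,z1)])
def fit(masks,boxes,model,x0,names,step):
    def f(p):
        return sum(((ren(D[n],model(p),boxes[n])-masks[n])**2).sum() for n in names)
    S=np.vstack([x0]+[np.array(x0)+np.eye(len(x0))[i]*step[i] for i in range(len(x0))])
    r=minimize(f,x0,method='Nelder-Mead',options=dict(initial_simplex=S,xatol=.02,fatol=.001,maxiter=500));return r.x,r.fun
if __name__=='__main__':
    H={n:cv2.cvtColor(D[n]['frame'],cv2.COLOR_RGB2HSV).astype(int) for n in D}
    def msk(n,fn,b):
        h=H[n];m=fn(h[...,0],h[...,1],h[...,2]).astype(np.float32)
        q=np.zeros_like(m);q[b]=m[b];return cv2.GaussianBlur(q,(0,0),.8)[b]
    # blue
    B={'top0':np.s_[170:220,215:325],'scene0':np.s_[195:270,230:360]}
    M={n:msk(n,lambda h,s,v:(h>100)&(h<130)&(s>100),B[n]) for n in D}
    def mod(p):return [pose(boxp(0,91.7,60,40,25,105),*p[:2],p[2]/100),pose(boxp(0,-146.7+p[3],60,40,25,105),*p[:2],p[2]/100)]
    for nm in(['top0'],['scene0'],['top0','scene0']):
        print('fixture',nm,fit(M,B,mod,[640,80,5,5],nm,[8,8,4,5]))
    B={'top0':np.s_[235:280,190:230],'scene0':np.s_[180:215,355:395]}
    M={n:msk(n,lambda h,s,v:(h>22)&(h<35)&(s>170)&(v>120),B[n]) for n in D}
    for z0 in(72,76):
      for nm in(['top0'],['scene0'],['top0','scene0']):
        print('key',z0,nm,fit(M,B,lambda p:[circ(20,z0,82)+[p[0],p[1],0]],[431,234],nm,[5,5]))
    B={'top0':np.s_[170:200,295:318],'scene0':np.s_[195:215,240:260]}
    M={n:msk(n,lambda h,s,v:((h<6)|(h>174))&(s>150)&(v>215),B[n]) for n in D}
    for nm in(['top0'],['scene0'],['top0','scene0']):
        print('cap',nm,fit(M,B,lambda p:[circ(9,142,150)+[p[0],p[1],0]],[648,-63],nm,[5,5]))
    # core cylinder
    for nm in(['top0'],['scene0'],['top0','scene0']):
        w=[]
        for n in nm:
            a={'top0':(325,370,245,275),'scene0':(215,265,155,178)}[n]
            q=cloud(D[n])[a[2]:a[3],a[0]:a[1]].reshape(-1,3);w.append(q[q[:,2]>44])
        w=np.concatenate(w)
        def r(p):
            th=p[2];u=np.array([-np.sin(th),np.cos(th)]);n=np.array([u[1],-u[0]])
            c=(w[:,:2]-p[:2])@n;return np.hypot(c,w[:,2]-45-p[3])-14
        q=least_squares(lambda p:np.append(r(p),[ (p[1]+198)*.1]),[423,-198,.27,0],loss='soft_l1')
        th=q.x[2];u=np.array([-np.sin(th),np.cos(th)]);t=(w[:,:2]-q.x[:2])@u
        lo,hi=np.percentile(t,[1,99]);print('core',nm,q.x,'mid',q.x[:2]+u*(lo+hi)/2,lo,hi,np.median(abs(r(q.x))))
E
python3 fit.py
```

```text
fixture ['top0'] (array([635.33733625,  76.00316213,   9.68399882,   3.78011958]), np.float64(101.98277282714844))
fixture ['scene0'] (array([598.57086858,  64.89674891,  24.63459335,   8.32131251]), np.float64(620.3690795898438))
fixture ['top0', 'scene0'] (array([632.49890148,  74.56995564,  12.35857946,   4.78208056]), np.float64(803.7943115234375))
key 72 ['top0'] (array([429.50444794, 234.2750206 ]), np.float64(8.772869110107422))
key 72 ['scene0'] (array([428.01808763, 235.18282208]), np.float64(4.656979084014893))
key 72 ['top0', 'scene0'] (array([428.73115158, 235.20650291]), np.float64(13.92725944519043))
key 76 ['top0'] (array([429.14283386, 234.52311487]), np.float64(7.802432537078857))
key 76 ['scene0'] (array([429.67664084, 235.58511363]), np.float64(2.5153160095214844))
key 76 ['top0', 'scene0'] (array([429.56188536, 235.19346976]), np.float64(10.853730201721191))
cap ['top0'] (array([647.83917713, -67.0038085 ]), np.float64(4.573667526245117))
cap ['scene0'] (array([588.  , -26.75]), np.float64(0.0))
cap ['top0', 'scene0'] (array([647.97673035, -66.93039703]), np.float64(31.9990234375))
core ['top0'] [ 4.18891804e+02 -1.98000223e+02  2.72498954e-01  7.12767653e-02] mid [ 419.41974127 -199.88942011] -60.09779714144732 56.17464413432016 1.7187312552577545
core ['scene0'] [ 4.21379229e+02 -1.98000165e+02  2.56375378e-01 -5.47272313e-01] mid [ 421.89916685 -199.98356935] -61.008396764215306 56.907553567850194 1.7752144146512245
core ['top0', 'scene0'] [ 4.19848397e+02 -1.98000437e+02  2.68811668e-01 -1.26036282e-02] mid [ 420.46272844 -200.23048305] -61.14425692949609 56.518023954698904 1.778569654890279
```

```bash
python3 - <<'E'
from fit import *
o=[]
for n,b in {'top0':np.s_[170:220,215:325],'scene0':np.s_[195:270,230:360]}.items():
    h=cv2.cvtColor(D[n]['frame'],cv2.COLOR_RGB2HSV).astype(int)
    m=((h[...,0]>100)&(h[...,0]<130)&(h[...,1]>100))[b]
    im=cv2.cvtColor(D[n]['frame'],cv2.COLOR_RGB2BGR)[b].copy()
    im2=im.copy();im2[m]=(0,255,0)
    x=cv2.resize(np.vstack([im,im2]),None,fx=4,fy=4,interpolation=cv2.INTER_NEAREST);o.append(x)
    if n=='scene0':
        for r in range(202,212): print([tuple(h[r,c]) for c in range(246,256)])
W=max(x.shape[1] for x in o);H=o[0].shape[0]
cv2.imwrite('pics/m1.png',o[0]);cv2.imwrite('pics/m2.png',o[1])
E
```

```text
[(np.int64(0), np.int64(196), np.int64(177)), (np.int64(0), np.int64(200), np.int64(177)), (np.int64(0), np.int64(195), np.int64(179)), (np.int64(0), np.int64(196), np.int64(181)), (np.int64(0), np.int64(196), np.int64(182)), (np.int64(0), np.int64(202), np.int64(179)), (np.int64(1), np.int64(202), np.int64(177)), (np.int64(0), np.int64(193), np.int64(178)), (np.int64(0), np.int64(190), np.int64(180)), (np.int64(0), np.int64(193), np.int64(177))]
[(np.int64(0), np.int64(189), np.int64(179)), (np.int64(1), np.int64(195), np.int64(184)), (np.int64(1), np.int64(201), np.int64(190)), (np.int64(1), np.int64(203), np.int64(196)), (np.int64(1), np.int64(205), np.int64(197)), (np.int64(1), np.int64(200), np.int64(193)), (np.int64(0), np.int64(200), np.int64(181)), (np.int64(0), np.int64(193), np.int64(178)), (np.int64(0), np.int64(192), np.int64(177)), (np.int64(0), np.int64(187), np.int64(179))]
[(np.int64(0), np.int64(203), np.int64(182)), (np.int64(1), np.int64(205), np.int64(194)), (np.int64(1), np.int64(214), np.int64(203)), (np.int64(1), np.int64(211), np.int64(210)), (np.int64(2), np.
[... 2746 characters left out ...]
p.int64(141)), (np.int64(6), np.int64(42), np.int64(150)), (np.int64(164), np.int64(20), np.int64(143)), (np.int64(120), np.int64(57), np.int64(143)), (np.int64(119), np.int64(82), np.int64(143)), (np.int64(126), np.int64(80), np.int64(140))]
[(np.int64(141), np.int64(76), np.int64(121)), (np.int64(124), np.int64(54), np.int64(118)), (np.int64(169), np.int64(32), np.int64(113)), (np.int64(9), np.int64(49), np.int64(125)), (np.int64(9), np.int64(43), np.int64(137)), (np.int64(12), np.int64(31), np.int64(149)), (np.int64(165), np.int64(10), np.int64(146)), (np.int64(114), np.int64(69), np.int64(148)), (np.int64(111), np.int64(113), np.int64(149)), (np.int64(111), np.int64(113), np.int64(147))]
```

View pics/m1.png

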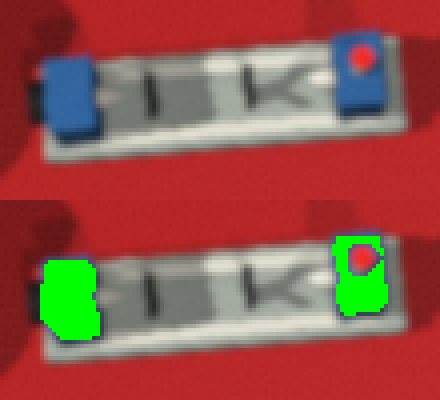

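View pics/m2.png

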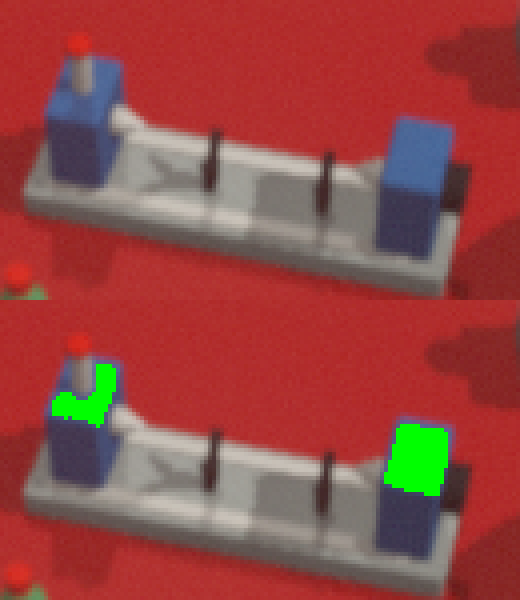

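```bash
cat > fit2.py <<'E'
from fit import *
import sys
def run(B,names,ign,slide0=5):
    M={};Wt={}
    for n in names:
        f=cv2.GaussianBlur(D[n]['frame'],(0,0),.5).astype(int);m=((f[...,2]-f[...,0]>8)&(f[...,2]-f[...,1]>8)).astype(np.float32)
        q=np.zeros_like(m);q[B[n]]=m[B[n]];M[n]=cv2.GaussianBlur(q,(0,0),.8)[B[n]]
        w=np.ones((420,560),np.float32);w[ign[n]]=0;Wt[n]=w[B[n]]
    def mod(p):return [pose(boxp(0,91.7,60,40,28,105),*p[:2],p[2]/100),pose(boxp(0,-146.7+p[3],60,40,28,105),*p[:2],p[2]/100)]
    for nm in([n] for n in names):
        def f(p):return sum((Wt[n]*(ren(D[n],mod(p),B[n])-M[n])**2).sum() for n in nm)
        x0=np.array([635,76,7,slide0]);S=np.vstack([x0]+[x0+np.eye(4)[i]*[6,6,4,5][i] for i in range(4)])
        r=minimize(f,x0,method='Nelder-Mead',options=dict(initial_simplex=S,xatol=.02,fatol=.001));print(nm,r.x,r.fun)
        p=r.x
        for n in nm:
            e=(ren(D[n],mod(p),B[n])-M[n]);v=np.hstack([M[n],ren(D[n],mod(p),B[n]),abs(e)])
            cv2.imwrite(f'pics/res_{n}.png',cv2.resize((v*255).clip(0,255).astype(np.uint8),None,fx=2.2,fy=2.2,interpolation=0))
if __name__=='__main__':
    run({'top0':np.s_[170:220,215:325],'scene0':np.s_[195:270,230:360]},['top0','scene0'],{'top0':np.s_[178:192,299:312],'scene0':np.s_[195:222,244:256]})
    for n,B in {'top0':np.s_[170:200,295:318],'scene0':np.s_[195:215,240:260]}.items():
        f=D[n]['frame'].astype(int)
        h=cv2.cvtColor(D[n]['frame'],cv2.COLOR_RGB2HSV).astype(int)
        m=(f[...,0]>196)&((h[...,0]<6)|(h[...,0]>174)) if n=='scene0' else (f[...,0]>200)&(h[...,1]>150)
        ys,xs=np.nonzero(m[B]);u=xs.mean()+B[1].start;v=ys.mean()+B[0].start
        K=D[n]['mtx'];T=D[n]['world_to_cam'];R=T[:3,:3];o=-R.T@T[:3,3]
        r=R.T@np.array([(u-K[0,2])/K[0,0],-(v-K[1,2])/K[1,1],-1]);z=146.5
        print('cap',n,len(xs),u,v,o+r*(z-o[2])/r[2])
E
python3 fit2.py
```

```text
['top0'] [634.96935185  74.88368008   9.61368223   4.82007053] 21.520946502685547
['scene0'] [631.62267593  73.36996902   8.54859573   6.00762071] 93.39698791503906
cap top0 21 305.0 184.0 [647.20166024 -65.65032078 146.5       ]
cap scene0 21 249.52380952380952 205.38095238095238 [644.91921603 -65.97034167 146.5       ]
```

```bash
python3 -c "
import cv2,numpy as np
a=cv2.imread('pics/res_top0.png');b=cv2.imread('pics/res_scene0.png');w=max(a.shape[1],b.shape[1])
p=lambda x:np.pad(x,((0,0),(0,w-x.shape[1]),(0,0)));cv2.imwrite('pics/res.png',cv2.resize(np.vstack([p(a),p(b)]),None,fx=.9,fy=.9))"
```

```text
(no output)
```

View pics/res.png

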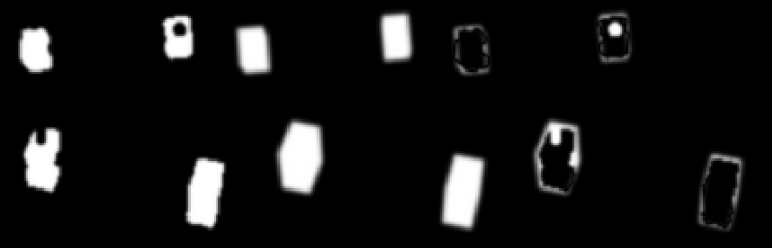

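```bash
cat > fit3.py <<'E'
from fit import *
B={'top0':np.s_[170:220,215:325],'scene0':np.s_[190:275,228:360]}
def mod(p):
    t=p[3]-146.7
    c=lambda r,y0,y1:np.concatenate([np.stack([r*np.cos(a),0*a+y,75+r*np.sin(a)],1) for a in[np.linspace(0,6.28,24)] for y in(y0,y1)])
    L=[boxp(0,91.7,60,40,20,105),boxp(0,t,60,40,20,105),boxp(0,p[4],80,300,0,25),circ(7,105,142)+[0,t,0],circ(9,142,150)+[0,t,0],c(6,49.7,71.7),c(6,t+20,t+42)]
    return [pose(q,*p[:2],p[2]/100) for q in L]
Ms={}
for n in D:
    f=cv2.GaussianBlur(D[n]['frame'],(0,0),.5).astype(float)
    m=((f[...,0]-f[...,1:].max(-1))/f[...,0]<.38).astype(np.float32)
    w=np.ones_like(m)
    if n=='top0': w[:,215:226]=0; 
    if n=='scene0': w[228:255,343:360]=0; w[250:,:242]=0
    # soften
    Ms[n]=(cv2.GaussianBlur(m,(0,0),.8)[B[n]],w[B[n]])
    cv2.imwrite(f'pics/mm_{n}.png',cv2.resize(m[B[n]]*255,None,fx=4,fy=4))
for nm in(['top0'],['scene0'],['top0','scene0']):
    def f(p):return sum((Ms[n][1]*(ren(D[n],mod(p),B[n])-Ms[n][0])**2).sum() for n in nm)
    x0=np.array([634,75,9,5,-40]);S=np.vstack([x0]+[x0+np.eye(5)[i]*[6,6,4,5,10][i] for i in range(5)])
    r=minimize(f,x0,method='Nelder-Mead',options=dict(initial_simplex=S,xatol=.02,fatol=.001,maxiter=800));print(nm,r.x,r.fun)
E
python3 fit3.py; python3 -c "
import cv2,numpy as np
a=cv2.imread('pics/mm_top0.png');b=cv2.imread('pics/mm_scene0.png');w=max(a.shape[1],b.shape[1])
p=lambda x:np.pad(x,((0,0),(0,w-x.shape[1]),(0,0)));cv2.imwrite('pics/mm.png',np.vstack([p(a),p(b)]))"
```

```text
['top0'] [634.25359936  77.7226385    9.41793449   1.95366106 -32.16221128] 28.953086853027344
['scene0'] [633.00584463  75.01533333   9.91562722   5.55245358 -28.34052835] 61.864158630371094
['top0', 'scene0'] [633.81586589  75.23491913   9.30132416   5.63479245 -29.03033527] 96.7554702758789[ WARN:0@0.715] global loadsave.cpp:1063 imwrite_ Unsupported depth image for selected encoder is fallbacked to CV_8U.
```

View pics/mm.png

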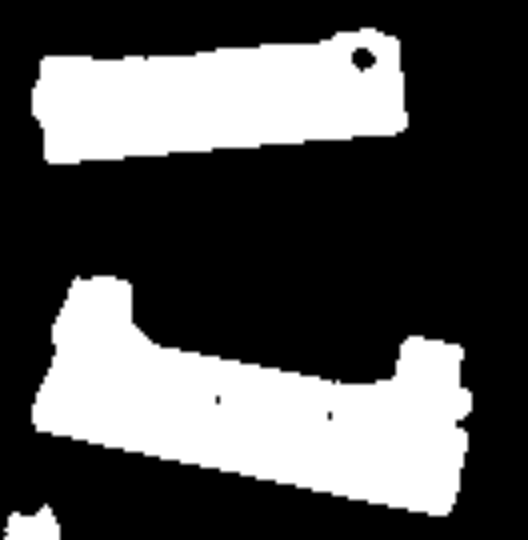

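```bash
cat > nav.py <<'E'
import numpy as np,json,sys
from bench import read_state
# cmd.json: commanded pos + a (tool x world angle)
def load():
    try:return json.load(open('cmd.json'))
    except: return dict(p=[164.747,602.875,245.312],a=-0.2669)
def plan(p,a=None):
    c=load();a=c['a'] if a is None else a
    d=np.array(p)-c['p'];x=np.array([np.cos(c['a']),np.sin(c['a'])]);y=np.array([np.sin(c['a']),-np.cos(c['a'])])
    return [round(float(v),4) for v in(d[:2]@x/250,d[:2]@y/250,-d[2]/250,-(a-c['a'])/(np.pi/4))]
def done(tx,ty,tz,spin):
    c=load();x=np.array([np.cos(c['a']),np.sin(c['a'])]);y=np.array([np.sin(c['a']),-np.cos(c['a'])])
    q=np.array(c['p']);q[:2]+=250*(tx*x+ty*y);q[2]-=250*tz
    c=dict(p=q.tolist(),a=c['a']-spin*np.pi/4);json.dump(c,open('cmd.json','w'))
def show():
    s=read_state();n=s['ee_rot'];c=load()
    a=2*np.arctan2(n[1],n[0])
    print('cmd',np.round(c['p'],2),round(c['a'],4),'meas',np.round(s['position'],2),'a',round(a,4),'tilt',np.round(n[2:],4),'F',np.round(s['contact_force'],2),'w',round(s['gripper_width'],1),'t',s['clock'])
E
python3 -c "
from nav import *
show();print(plan([300,410,245],-.8));print(plan([430,235,245],-1.303))"
```

```text
cmd [164.75 602.88 245.31] -0.2669 meas [164.64 602.39 244.33] a -0.267 tilt [-0.0001  0.001 ] F [ 0.07 -0.14 -0.58] w 85.3 t 0.1
[0.7253, 0.6015, 0.0012, 0.6788]
[1.4115, 1.1396, 0.0012, 1.3192]
```

Call:
{"name": "play_rows", "arguments": {
  "targets": [
    {"tx":0.725,"ty":0.6,"tz":0,"spin":0.68,"gripper":-1},
    {"tx":0.725,"ty":0.6,"tz":0,"spin":0.68,"gripper":-1},
    {"tx":0.725,"ty":0.6,"tz":0,"spin":0.68,"gripper":-1},
    {"tx":0.725,"ty":0.6,"tz":0,"spin":0.68,"gripper":-1},
    {"tx":0.725,"ty":0.6,"tz":0,"spin":0.68,"gripper":-1}
  ]
}}

```text
clock: 0.72
position: [301.1, 407.7, 245.3]
ee_rot: [0.92, -0.392, -0.0, 0.0]
contact_force: [0.4, -0.1, 0.7]
gripper_width: 85.7
```

```bash
python3 -c "
from nav import *
done(.725,.6,0,.68);show();print(plan([450,200,245],-1.303))"
```

```text
cmd [300.02 410.38 245.31] -0.801 meas [301.13 407.69 245.3 ] a -0.8048 tilt [-0.0001  0.0004] F [ 0.36 -0.15  0.69] w 85.7 t 0.725
[1.0218, 0.1549, 0.0012, 0.6392]
```

Call:
{"name": "play_rows", "arguments": {
  "targets": [
    {"tx":1,"ty":0.15,"tz":0,"spin":0.64,"gripper":-1},
    {"tx":1,"ty":0.15,"tz":0,"spin":0.64,"gripper":-1},
    {"tx":1,"ty":0.15,"tz":0,"spin":0.64,"gripper":-1},
    {"tx":1,"ty":0.15,"tz":0,"spin":0.64,"gripper":-1},
    {"tx":1,"ty":0.15,"tz":0,"spin":0.64,"gripper":-1}
  ]
}}

```text
clock: 1.35
position: [448.6, 202.5, 244.8]
ee_rot: [0.793, -0.609, -0.0, 0.0]
contact_force: [-0.5, -0.0, -0.5]
gripper_width: 85.4
```

```bash
python3 -c "
from nav import *
done(1,.15,0,.64);show();print(plan([447,0,180]));print(plan([420.5,-200,150]))"
```

```text
cmd [447.09 204.77 245.31] -1.3036 meas [448.56 202.55 244.84] a -1.3088 tilt [-0.      0.0004] F [-0.55 -0.01 -0.53] w 85.4 t 1.35
[0.7899, 0.2166, 0.2612, -0.0]
[1.5336, 0.5301, 0.3812, -0.0]
```

Call:
{"name": "play_rows", "arguments": {
  "targets": [
    {"tx":0.75,"ty":0.25,"tz":0.2,"spin":0,"gripper":-1},
    {"tx":0.75,"ty":0.25,"tz":0.2,"spin":0,"gripper":-1},
    {"tx":0.75,"ty":0.25,"tz":0.2,"spin":0,"gripper":-1},
    {"tx":0.75,"ty":0.25,"tz":0.2,"spin":0,"gripper":-1}
  ]
}}

```text
clock: 1.85
position: [435.1, 6.0, 194.2]
ee_rot: [0.794, -0.607, -0.001, 0.001]
contact_force: [0.2, 0.3, 0.2]
gripper_width: 85.3
```

```bash
python3 -c "
from nav import *
done(.75,.25,.2,0);show();print(plan([420.5,-200,120]))"
```

```text
cmd [436.31   7.43 195.31] -1.3036 meas [435.1    6.05 194.19] a -1.3053 tilt [-0.0008  0.001 ] F [0.16 0.33 0.25] w 85.3 t 1.85
[0.7836, 0.2801, 0.3012, -0.0]
```

Call:
{"name": "play_rows", "arguments": {
  "targets": [
    {"tx":0.784,"ty":0.28,"tz":0.3,"spin":0,"gripper":-1},
    {"tx":0.784,"ty":0.28,"tz":0.3,"spin":0,"gripper":-1},
    {"tx":0.784,"ty":0.28,"tz":0.3,"spin":0,"gripper":-1},
    {"tx":0.784,"ty":0.28,"tz":0.3,"spin":0,"gripper":-1},
    {"tx":0.784,"ty":0.28,"tz":0.3,"spin":0,"gripper":-1},
    {"tx":0.784,"ty":0.28,"tz":0.3,"spin":0,"gripper":-1},
    {"tx":0.784,"ty":0.28,"tz":0.3,"spin":0,"gripper":-1}
  ]
}}

```text
clock: 2.72
position: [421.5, -198.9, 120.9]
ee_rot: [0.796, -0.606, 0.001, -0.0]
contact_force: [-0.1, 0.0, -0.4]
gripper_width: 85.6
```

```bash
python3 -c "
from nav import *
done(.784,.28,.3,0);show();print(plan([420.5,-200,40]))
from h import *
for n in('top','scene'):grab(n,n+'1')
a=cv2.imread('pics/top1.png')[205:305,290:410];b=cv2.imread('pics/scene1.png')[100:200,180:300]
cv2.imwrite('pics/c1.png',cv2.resize(np.hstack([a,b]),None,fx=3.3,fy=3.3,interpolation=2))"
```

```text
cmd [ 420.54 -200.1   120.31] -1.3036 meas [ 421.54 -198.88  120.88] a -1.3011 tilt [ 0.0006 -0.0004] F [-0.12  0.04 -0.42] w 85.6 t 2.725
[-0.0004, 0.0001, 0.3212, -0.0]
```

View pics/c1.png

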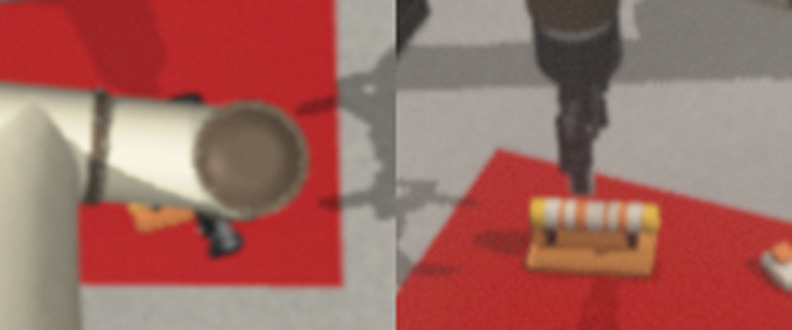

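Call:
{"name": "play_rows", "arguments": {
  "targets": [
    {"tx":0,"ty":0,"tz":0.12,"spin":0,"gripper":-1},
    {"tx":0,"ty":0,"tz":0.24,"spin":0,"gripper":-1},
    {"tx":0,"ty":0,"tz":0.32,"spin":0,"gripper":-1},
    {"tx":0,"ty":0,"tz":0.32,"spin":0,"gripper":-1},
    {"tx":0,"ty":0,"tz":0.32,"spin":0,"gripper":-1},
    {"tx":0,"ty":0,"tz":0.32,"spin":0,"gripper":0},
    {"tx":0,"ty":0,"tz":0.32,"spin":0,"gripper":0.1},
    {"tx":0,"ty":0,"tz":0.32,"spin":0,"gripper":0.2}
  ]
}}

```text
clock: 3.82
position: [420.8, -200.1, 40.7]
ee_rot: [0.795, -0.607, 0.0, -0.0]
contact_force: [-0.8, 0.7, 0.8]
gripper_width: 34.3
```

```bash
python3 -c "
from nav import *
done(0,0,.32,0);show()"
```

```text
cmd [ 420.54 -200.1    40.31] -1.3036 meas [ 420.82 -200.11   40.72] a -1.3036 tilt [ 0.0004 -0.0002] F [-0.77  0.73  0.75] w 34.3 t 3.825
```

Call:
{"name": "play_rows", "arguments": {
  "targets": [
    {"tx":0,"ty":0,"tz":0,"spin":0,"gripper":0.35},
    {"tx":0,"ty":0,"tz":0,"spin":0,"gripper":0.6},
    {"tx":0,"ty":0,"tz":0,"spin":0,"gripper":1},
    {"tx":0,"ty":0,"tz":0,"spin":0,"gripper":1},
    {"tx":0,"ty":0,"tz":0,"spin":0,"gripper":1}
  ]
}}

```text
clock: 4.45
position: [419.7, -200.2, 40.6]
ee_rot: [0.795, -0.607, -0.001, 0.001]
contact_force: [-3.0, -0.1, 5.9]
gripper_width: 26.7
```

```bash
python3 -c "
from nav import *
from h import *
show()
grab('scene','s2');b=cv2.imread('pics/s2.png')[100:200,180:300]
cv2.imwrite('pics/c2.png',cv2.resize(b,None,fx=4,fy=4,interpolation=2))"
```

```text
cmd [ 420.54 -200.1    40.31] -1.3036 meas [ 419.75 -200.16   40.62] a -1.3035 tilt [-0.0007  0.0005] F [-2.99 -0.09  5.9 ] w 26.7 t 4.45
```

View pics/c2.png

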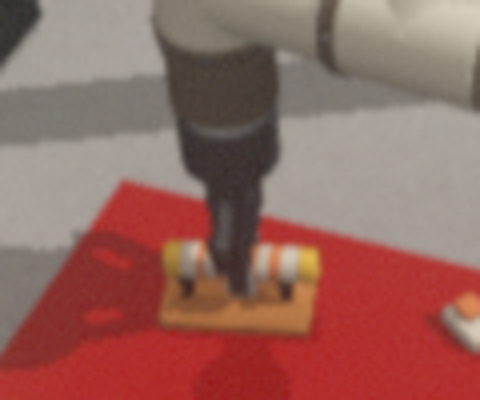

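Call:
{"name": "play_rows", "arguments": {
  "targets": [
    {"tx":0,"ty":0,"tz":-0.1,"spin":0,"gripper":1},
    {"tx":0,"ty":0,"tz":-0.3,"spin":0,"gripper":1},
    {"tx":0,"ty":0,"tz":-0.5,"spin":0,"gripper":1},
    {"tx":0,"ty":0,"tz":-0.6,"spin":0,"gripper":1},
    {"tx":0,"ty":0,"tz":-0.6,"spin":0,"gripper":1}
  ]
}}

```text
clock: 5.12
position: [421.6, -200.1, 191.8]
ee_rot: [0.795, -0.607, 0.002, -0.001]
contact_force: [0.9, 0.6, -2.3]
gripper_width: 26.3
```

```bash
python3 -c "
from nav import *
done(0,0,-.6,0);show();print(plan([530,-75,190],-1.39));print(plan([635.9,53.3,190],.094-np.pi/2))"
```

```text
cmd [ 420.54 -200.1   190.31] -1.3036 meas [ 421.59 -200.1   191.85] a -1.3037 tilt [ 0.002  -0.0014] F [ 0.86  0.64 -2.31] w 26.3 t 5.125
[-0.3671, -0.5544, 0.0012, 0.11]
[-0.7502, -1.0985, 0.0012, 0.2205]
```

Two legs to above the lay point.

Call:
{"name": "play_rows", "arguments": {
  "targets": [
    {"tx":-0.1,"ty":-0.15,"tz":0,"spin":0.03,"gripper":1},
    {"tx":-0.25,"ty":-0.35,"tz":0,"spin":0.07,"gripper":1},
    {"tx":-0.4,"ty":-0.58,"tz":0,"spin":0.12,"gripper":1},
    {"tx":-0.55,"ty":-0.8,"tz":0,"spin":0.17,"gripper":1},
    {"tx":-0.65,"ty":-0.95,"tz":0,"spin":0.2,"gripper":1},
    {"tx":-0.7,"ty":-1.0,"tz":0,"spin":0.22,"gripper":1},
    {"tx":-0.7,"ty":-1.0,"tz":0,"spin":0.22,"gripper":1}
  ]
}}

```text
clock: 6.0
position: [614.7, 35.5, 187.5]
ee_rot: [0.74, -0.673, -0.001, 0.002]
contact_force: [-0.7, -0.5, -1.4]
gripper_width: 26.1
```

```bash
python3 -c "
from nav import *
done(-.7,-1,0,.22);show();print(plan([635.9,53.3,130],.094-np.pi/2))"
```

```text
cmd [615.47  34.69 190.31] -1.4764 meas [614.73  35.51 187.51] a -1.4752 tilt [-0.0014  0.0018] F [-0.74 -0.47 -1.37] w 26.1 t 6.0
[-0.0664, -0.0884, 0.2412, 0.0005]
```

Call:
{"name": "play_rows", "arguments": {
  "targets": [
    {"tx":-0.066,"ty":-0.088,"tz":0.1,"spin":0,"gripper":1},
    {"tx":-0.066,"ty":-0.088,"tz":0.24,"spin":0,"gripper":1},
    {"tx":-0.066,"ty":-0.088,"tz":0.32,"spin":0,"gripper":1},
    {"tx":-0.066,"ty":-0.088,"tz":0.32,"spin":0,"gripper":1},
    {"tx":-0.066,"ty":-0.088,"tz":0.32,"spin":0,"gripper":1}
  ]
}}

```text
clock: 6.62
position: [636.0, 52.5, 111.2]
ee_rot: [0.74, -0.673, 0.0, -0.0]
contact_force: [-0.0, -0.8, -1.0]
gripper_width: 26.3
```

```bash
python3 -c "
from nav import *
from h import *
done(-.066,-.088,.32,0);show();print(plan([635.9,53.3,67]))
for n in('top','scene'):grab(n,n+'3')
a=cv2.imread('pics/top3.png')[150:250,210:330];b=cv2.imread('pics/scene3.png')[170:270,240:360]
cv2.imwrite('pics/c3.png',cv2.resize(np.hstack([a,b]),None,fx=3.3,fy=3.3,interpolation=2))"
```

```text
cmd [635.82  53.19 110.31] -1.4764 meas [636.03  52.47 111.2 ] a -1.4768 tilt [ 0.0004 -0.0004] F [-0.04 -0.76 -0.98] w 26.3 t 6.625
[-0.0004, -0.0004, 0.1732, -0.0]
```

View pics/c3.png

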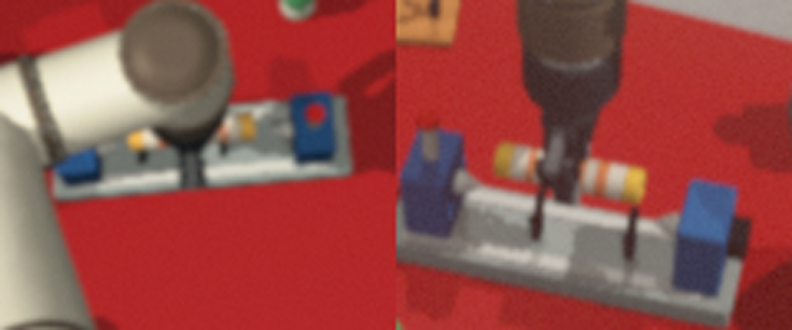

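Call:
{"name": "play_rows", "arguments": {
  "targets": [
    {"tx":0,"ty":0,"tz":0.06,"spin":0,"gripper":1},
    {"tx":0,"ty":0,"tz":0.12,"spin":0,"gripper":1},
    {"tx":0,"ty":0,"tz":0.15,"spin":0,"gripper":1},
    {"tx":0,"ty":0,"tz":0.165,"spin":0,"gripper":1},
    {"tx":0,"ty":0,"tz":0.165,"spin":0,"gripper":1},
    {"tx":0,"ty":0,"tz":0.165,"spin":0,"gripper":1}
  ]
}}

```text
clock: 7.48
position: [636.2, 53.3, 69.5]
ee_rot: [0.74, -0.673, 0.0, -0.0]
contact_force: [1.4, 1.2, -1.9]
gripper_width: 26.3
```

```bash
python3 -c "
from nav import *
done(0,0,.165,0);show()"
```

```text
cmd [635.82  53.19  69.06] -1.4764 meas [636.21  53.33  69.47] a -1.4762 tilt [ 0.0003 -0.0004] F [ 1.42  1.18 -1.89] w 26.3 t 7.475
```

Call:
{"name": "play_rows", "arguments": {
  "targets": [
    {"tx":0,"ty":0,"tz":0.006,"spin":0,"gripper":1},
    {"tx":0,"ty":0,"tz":0.01,"spin":0,"gripper":1},
    {"tx":0,"ty":0,"tz":0.01,"spin":0,"gripper":1},
    {"tx":0,"ty":0,"tz":0.01,"spin":0,"gripper":1}
  ]
}}

```text
clock: 7.98
position: [636.2, 53.3, 67.1]
ee_rot: [0.74, -0.673, 0.0, -0.0]
contact_force: [0.5, 0.3, 2.0]
gripper_width: 25.9
```

```bash
python3 -c "
from nav import *
done(0,0,.01,0);show()"
```

```text
cmd [635.82  53.19  66.56] -1.4764 meas [636.18  53.34  67.07] a -1.4761 tilt [ 0.0003 -0.0004] F [0.49 0.32 2.01] w 25.9 t 7.975
```

Call:
{"name": "play_rows", "arguments": {
  "targets": [
    {"tx":0,"ty":0,"tz":0.001,"spin":0,"gripper":0.3},
    {"tx":0,"ty":0,"tz":0.001,"spin":0,"gripper":0},
    {"tx":0,"ty":0,"tz":0.001,"spin":0,"gripper":-0.5},
    {"tx":0,"ty":0,"tz":0.001,"spin":0,"gripper":-0.5},
    {"tx":0,"ty":0,"tz":-0.1,"spin":0,"gripper":-0.5},
    {"tx":0,"ty":0,"tz":-0.3,"spin":0,"gripper":-0.5},
    {"tx":0,"ty":0,"tz":-0.5,"spin":0,"gripper":-0.5},
    {"tx":0,"ty":0,"tz":-0.5,"spin":0,"gripper":-0.5},
    {"tx":0,"ty":0,"tz":-0.5,"spin":0,"gripper":-0.5}
  ]
}}

```text
clock: 9.1
position: [635.3, 53.2, 191.2]
ee_rot: [0.74, -0.673, -0.0, 0.0]
contact_force: [-0.8, 0.1, -0.1]
gripper_width: 64.0
```

```bash
python3 -c "
from nav import *
from h import *
done(0,0,-.5,0);show();print(plan([647.1,-67,200],-np.pi/2+.094-np.pi/2)
,plan([647.1,-67,200],.094))
for n in('top','scene'):grab(n,n+'4')
a=cv2.imread('pics/top4.png')[150:250,210:330];b=cv2.imread('pics/scene4.png')[170:270,240:360]
cv2.imwrite('pics/c4.png',cv2.resize(np.hstack([a,b]),None,fx=3.3,fy=3.3,interpolation=2))"
```

```text
cmd [635.82  53.19 191.56] -1.4764 meas [635.31  53.24 191.22] a -1.4767 tilt [-0.0004  0.0001] F [-0.82  0.08 -0.14] w 64.0 t 9.1
[0.4829, 0.0004, -0.0338, 2.0005] [0.4829, 0.0004, -0.0338, -1.9995]
```

View pics/c4.png

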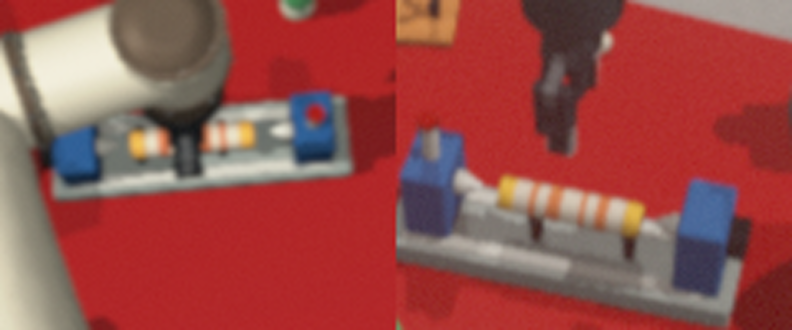

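```bash
python3 -c "
from fit import *
d=dict(np.load('scene3.npz'))
for z in (111.2-27,111.2-14,111.2-7,111.2):
    print(z,(proj(d,np.array([[636.,52.5,z]]))-[240,170])*3.3+[396,0])
"
```

```text
84.2 [[569.54112975 195.84063299]]
97.2 [[569.56904925 185.92154376]]
104.2 [[569.58425553 180.51913924]]
111.2 [[569.59958457 175.07311642]]
```

Call:
{"name": "play_rows", "arguments": {
  "targets": [
    {"tx":0.15,"ty":0,"tz":0,"spin":0,"gripper":-0.8},
    {"tx":0.3,"ty":0,"tz":0,"spin":0,"gripper":-0.8},
    {"tx":0.43,"ty":0,"tz":0,"spin":0,"gripper":-0.8},
    {"tx":0.48,"ty":0,"tz":0,"spin":0,"gripper":-0.8},
    {"tx":0.48,"ty":0,"tz":0,"spin":0,"gripper":-0.8},
    {"tx":0.48,"ty":0,"tz":0,"spin":0,"gripper":-0.8}
  ]
}}

```text
clock: 9.95
position: [647.1, -65.4, 191.1]
ee_rot: [0.74, -0.673, -0.0, 0.0]
contact_force: [0.3, -0.3, 0.1]
gripper_width: 76.8
```

```bash
python3 -c "
from nav import *
from h import *
done(.48,0,0,0);show();print(plan([647.1,-66,127]))
for n in('top','scene'):grab(n,n+'5')
a=cv2.imread('pics/top5.png')[150:250,210:330];b=cv2.imread('pics/scene5.png')[150:250,220:340]
cv2.imwrite('pics/c5.png',cv2.resize(np.hstack([a,b]),None,fx=3.3,fy=3.3,interpolation=2))"
```

```text
cmd [647.13 -66.27 191.56] -1.4764 meas [647.05 -65.39 191.09] a -1.4755 tilt [-0.0003  0.0002] F [ 0.29 -0.27  0.05] w 76.8 t 9.95
[-0.0011, 0.0, 0.2582, -0.0]
```

View pics/c5.png

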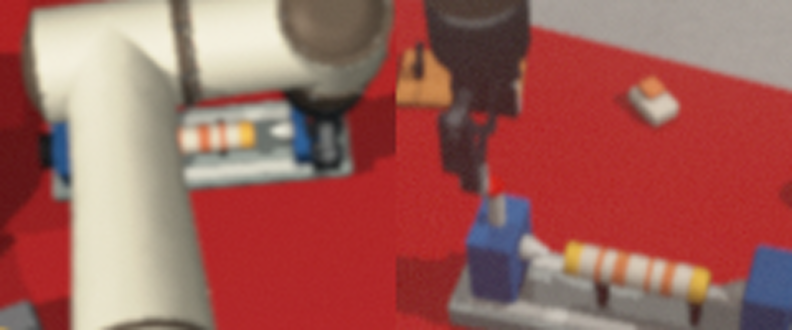

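Call:
{"name": "play_rows", "arguments": {
  "targets": [
    {"tx":0,"ty":0,"tz":0.08,"spin":0,"gripper":-0.8},
    {"tx":0,"ty":0,"tz":0.16,"spin":0,"gripper":-0.8},
    {"tx":0,"ty":0,"tz":0.22,"spin":0,"gripper":-0.8},
    {"tx":0,"ty":0,"tz":0.256,"spin":0,"gripper":-0.8},
    {"tx":0,"ty":0,"tz":0.256,"spin":0,"gripper":-0.8},
    {"tx":0,"ty":0,"tz":0.256,"spin":0,"gripper":0.2},
    {"tx":0,"ty":0,"tz":0.256,"spin":0,"gripper":0.4},
    {"tx":0,"ty":0,"tz":0.256,"spin":0,"gripper":0.5}
  ]
}}

```text
clock: 11.05
position: [647.4, -66.2, 128.1]
ee_rot: [0.74, -0.673, 0.0, -0.0]
contact_force: [-0.9, 1.4, -0.1]
gripper_width: 22.8
```

```bash
python3 -c "
from nav import *
from h import *
done(0,0,.256,0);show()
for n in('top','scene'):grab(n,n+'6')
a=cv2.imread('pics/top6.png')[150:250,210:330];b=cv2.imread('pics/scene6.png')[150:250,220:340]
cv2.imwrite('pics/c6.png',cv2.resize(np.hstack([a,b]),None,fx=3.3,fy=3.3,interpolation=2))"
```

```text
cmd [647.13 -66.27 127.56] -1.4764 meas [647.42 -66.25 128.1 ] a -1.4764 tilt [ 0.0003 -0.0004] F [-0.89  1.36 -0.07] w 22.8 t 11.05
```

View pics/c6.png

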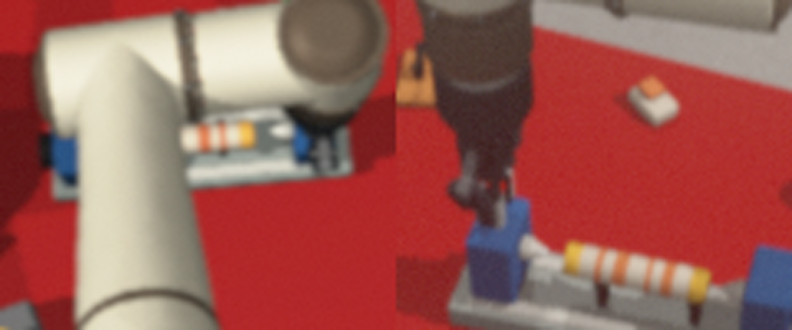

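Call:
{"name": "play_rows", "arguments": {
  "targets": [
    {"tx":0,"ty":0,"tz":0,"spin":0,"gripper":0.6},
    {"tx":0,"ty":0,"tz":0,"spin":0,"gripper":0.8},
    {"tx":0,"ty":0,"tz":0,"spin":0,"gripper":1},
    {"tx":0,"ty":0,"tz":0,"spin":0,"gripper":1}
  ]
}}

```text
clock: 11.65
position: [647.7, -66.2, 127.9]
ee_rot: [0.74, -0.673, 0.001, -0.0]
contact_force: [1.6, 0.4, 1.1]
gripper_width: 15.4
```

```bash
python3 -c "
from nav import *
show()"
```

```text
cmd [647.13 -66.27 127.56] -1.4764 meas [647.69 -66.24 127.95] a -1.4761 tilt [ 0.0005 -0.0004] F [1.61 0.35 1.14] w 15.4 t 11.65
```

Call:
{"name": "play_rows", "arguments": {
  "targets": [
    {"tx":-0.02,"ty":0,"tz":0,"spin":0,"gripper":1},
    {"tx":-0.04,"ty":0,"tz":0,"spin":0,"gripper":1},
    {"tx":-0.06,"ty":0,"tz":0,"spin":0,"gripper":1},
    {"tx":-0.08,"ty":0,"tz":0,"spin":0,"gripper":1},
    {"tx":-0.1,"ty":0,"tz":0,"spin":0,"gripper":1},
    {"tx":-0.12,"ty":0,"tz":0,"spin":0,"gripper":1},
    {"tx":-0.12,"ty":0,"tz":0,"spin":0,"gripper":1},
    {"tx":-0.12,"ty":0,"tz":0,"spin":0,"gripper":1}
  ]
}}

```text
clock: 12.65
position: [644.9, -37.4, 128.0]
ee_rot: [0.74, -0.673, 0.001, 0.0]
contact_force: [2.4, -5.7, 0.6]
gripper_width: 15.3
```

```bash
python3 -c "
from nav import *
done(-.12,0,0,0);show()"
```

```text
cmd [644.3  -36.41 127.56] -1.4764 meas [644.9  -37.39 127.96] a -1.4763 tilt [0.0009 0.0001] F [ 2.45 -5.65  0.64] w 15.3 t 12.65
```

Call:
{"name": "play_rows", "arguments": {
  "targets": [
    {"tx":-0.015,"ty":0,"tz":0,"spin":0,"gripper":1},
    {"tx":-0.03,"ty":0,"tz":0,"spin":0,"gripper":1},
    {"tx":-0.045,"ty":0,"tz":0,"spin":0,"gripper":1},
    {"tx":-0.052,"ty":0,"tz":0,"spin":0,"gripper":1},
    {"tx":-0.052,"ty":0,"tz":0,"spin":0,"gripper":1}
  ]
}}

```text
clock: 13.28
position: [643.7, -24.6, 128.0]
ee_rot: [0.74, -0.673, 0.001, 0.0]
contact_force: [2.3, -5.1, 1.6]
gripper_width: 15.0
```

```bash
python3 -c "
from nav import *
from h import *
done(-.052,0,0,0);show()
for n in('scene',):grab(n,n+'7')
b=cv2.imread('pics/scene7.png')[180:270,230:360]
cv2.imwrite('pics/c7.png',cv2.resize(np.hstack([b]),None,fx=5,fy=5,interpolation=2))"
```

```text
cmd [643.07 -23.47 127.56] -1.4764 meas [643.67 -24.64 127.96] a -1.4765 tilt [0.001  0.0002] F [ 2.3  -5.15  1.59] w 15.0 t 13.275
```

View pics/c7.png

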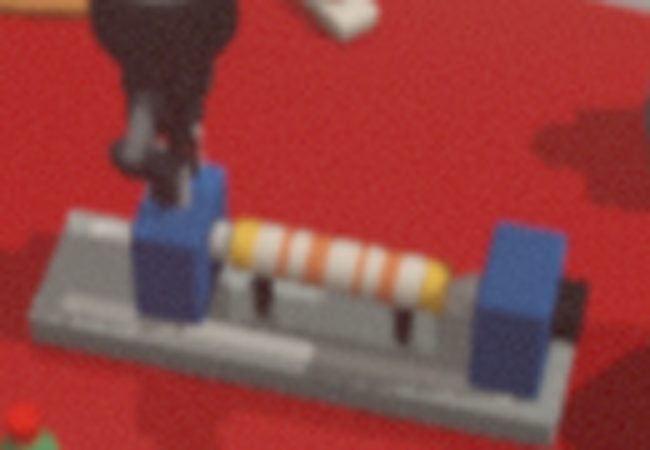

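Call:
{"name": "play_rows", "arguments": {
  "targets": [
    {"tx":-0.008,"ty":0,"tz":0,"spin":0,"gripper":1},
    {"tx":-0.016,"ty":0,"tz":0,"spin":0,"gripper":1},
    {"tx":-0.016,"ty":0,"tz":0,"spin":0,"gripper":1}
  ]
}}

```text
clock: 13.7
position: [643.3, -20.8, 128.0]
ee_rot: [0.74, -0.673, 0.001, 0.0]
contact_force: [3.3, -5.1, 0.6]
gripper_width: 15.5
```

Call:
{"name": "play_rows", "arguments": {
  "targets": [
    {"tx":-0.008,"ty":0,"tz":0,"spin":0,"gripper":1},
    {"tx":-0.008,"ty":0,"tz":0,"spin":0,"gripper":1}
  ]
}}

```text
clock: 13.95
position: [643.1, -18.9, 128.0]
ee_rot: [0.74, -0.673, 0.001, 0.0]
contact_force: [2.3, -6.5, 0.5]
gripper_width: 15.4
```

```bash
python3 -c "
from nav import *
done(-.024,0,0,0);show()"
```

```text
cmd [642.51 -17.49 127.56] -1.4764 meas [643.11 -18.85 127.98] a -1.4766 tilt [0.001  0.0003] F [ 2.29 -6.45  0.5 ] w 15.4 t 13.95
```

Call:
{"name": "play_rows", "arguments": {
  "targets": [
    {"tx":-0.006,"ty":0,"tz":0,"spin":0,"gripper":1},
    {"tx":-0.006,"ty":0,"tz":0,"spin":0,"gripper":1}
  ]
}}

```text
clock: 14.2
position: [643.0, -17.6, 127.9]
ee_rot: [0.74, -0.673, 0.001, 0.0]
contact_force: [2.7, -5.9, 0.8]
gripper_width: 15.8
```

Call:
{"name": "play_rows", "arguments": {
  "targets": [
    {"tx":-0.004,"ty":0,"tz":0,"spin":0,"gripper":1},
    {"tx":-0.004,"ty":0,"tz":0,"spin":0,"gripper":1}
  ]
}}

```text
clock: 14.45
position: [642.9, -17.2, 128.0]
ee_rot: [0.74, -0.673, 0.001, 0.001]
contact_force: [3.6, -8.4, -0.3]
gripper_width: 15.5
```

```bash
python3 -c "
from nav import *
from h import *
done(-.01,0,0,0);show()
for n in('scene',):grab(n,n+'8')
b=cv2.imread('pics/scene8.png')[180:270,230:360]
cv2.imwrite('pics/c8.png',cv2.resize(np.hstack([b]),None,fx=5,fy=5,interpolation=2))"
```

```text
cmd [642.27 -15.   127.56] -1.4764 meas [642.94 -17.24 127.96] a -1.4767 tilt [0.0014 0.0008] F [ 3.59 -8.38 -0.26] w 15.5 t 14.45
```

View pics/c8.png

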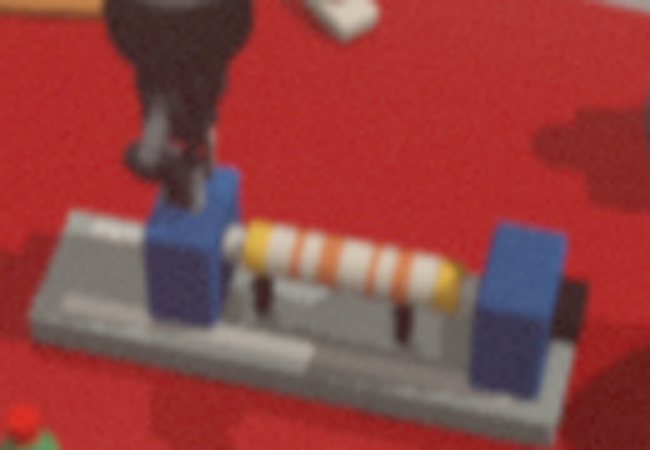

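Call:
{"name": "play_rows", "arguments": {
  "targets": [
    {"tx":-0.004,"ty":0,"tz":0,"spin":0,"gripper":1},
    {"tx":-0.004,"ty":0,"tz":0,"spin":0,"gripper":1}
  ]
}}

```text
clock: 14.75
position: [642.9, -17.0, 128.0]
ee_rot: [0.74, -0.673, 0.002, 0.001]
contact_force: [4.2, -10.9, -0.2]
gripper_width: 15.5
```

Call:
{"name": "play_rows", "arguments": {
  "targets": [
    {"tx":-0.004,"ty":0,"tz":0,"spin":0,"gripper":1},
    {"tx":-0.004,"ty":0,"tz":0,"spin":0,"gripper":1}
  ]
}}

```text
clock: 15.0
position: [642.9, -16.7, 128.0]
ee_rot: [0.739, -0.673, 0.002, 0.001]
contact_force: [4.4, -12.9, -0.1]
gripper_width: 15.6
```

```bash
python3 -c "
from nav import *
from h import *
done(-.008,0,0,0);show()"
```

```text
cmd [642.08 -13.01 127.56] -1.4764 meas [642.86 -16.7  127.97] a -1.477 tilt [0.0019 0.0015] F [  4.39 -12.94  -0.1 ] w 15.6 t 15.0
```

Call:
{"name": "play_rows", "arguments": {
  "targets": [
    {"tx":-0.004,"ty":0,"tz":0,"spin":0,"gripper":1},
    {"tx":-0.004,"ty":0,"tz":0,"spin":0,"gripper":1}
  ]
}}

```text
clock: 15.25
position: [642.9, -16.5, 128.0]
ee_rot: [0.739, -0.673, 0.002, 0.002]
contact_force: [5.9, -15.5, -0.2]
gripper_width: 15.8
```

Call:
{"name": "play_rows", "arguments": {
  "targets": [
    {"tx":0.01,"ty":0,"tz":0,"spin":0,"gripper":1},
    {"tx":0.01,"ty":0,"tz":0,"spin":0,"gripper":1}
  ]
}}

```text
clock: 15.5
position: [642.9, -16.7, 128.0]
ee_rot: [0.739, -0.673, 0.001, 0.001]
contact_force: [3.4, -8.6, 1.1]
gripper_width: 15.4
```

```bash
python3 -c "
from nav import *
from h import *
done(.006,0,0,0);show()
for n in('scene','top'):grab(n,n+'9')
b=cv2.imread('pics/scene9.png')[180:270,230:360]
cv2.imwrite('pics/c9.png',cv2.resize(np.hstack([b]),None,fx=5,fy=5,interpolation=2))"
```

```text
cmd [642.23 -14.51 127.56] -1.4764 meas [642.9  -16.71 127.96] a -1.4771 tilt [0.0012 0.0006] F [ 3.35 -8.56  1.06] w 15.4 t 15.5
```

View pics/c9.png

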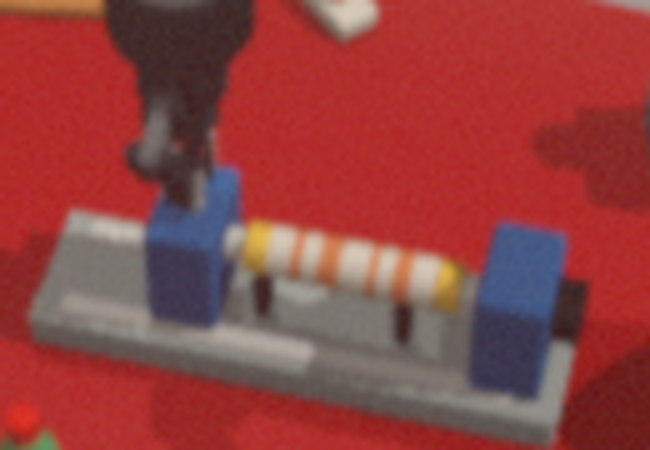

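Call:
{"name": "play_rows", "arguments": {
  "targets": [
    {"tx":0.006,"ty":0,"tz":0,"spin":0,"gripper":1},
    {"tx":0.006,"ty":0,"tz":0,"spin":0,"gripper":0.6},
    {"tx":0.006,"ty":0,"tz":0,"spin":0,"gripper":0.2},
    {"tx":0.006,"ty":0,"tz":0,"spin":0,"gripper":-0.3},
    {"tx":0.006,"ty":0,"tz":0,"spin":0,"gripper":-0.5},
    {"tx":0.006,"ty":0,"tz":-0.1,"spin":0,"gripper":-0.5},
    {"tx":0.006,"ty":0,"tz":-0.25,"spin":0,"gripper":-0.5},
    {"tx":0.006,"ty":0,"tz":-0.4,"spin":0,"gripper":-0.5},
    {"tx":0.006,"ty":0,"tz":-0.4,"spin":0,"gripper":-0.5}
  ]
}}

```text
clock: 16.73
position: [644.1, -15.5, 231.6]
ee_rot: [0.74, -0.673, 0.002, -0.003]
contact_force: [-0.8, 0.0, -0.1]
gripper_width: 64.5
```

```bash
python3 -c "
from nav import *
from h import *
done(.006,0,-.4,0);show();print(plan([540,110,220]),plan([429.5,235,200]))
"
```

```text
cmd [642.37 -16.   227.56] -1.4764 meas [644.05 -15.53 231.58] a -1.4756 tilt [ 0.0024 -0.0029] F [-0.79  0.02 -0.15] w 64.5 t 16.725
[-0.5403, 0.3601, 0.0302, -0.0] [-1.0798, 0.7531, 0.1102, -0.0]
```

Call:
{"name": "play_rows", "arguments": {
  "targets": [
    {"tx":-0.2,"ty":0.14,"tz":0,"spin":0,"gripper":1},
    {"tx":-0.4,"ty":0.28,"tz":0,"spin":0,"gripper":1},
    {"tx":-0.6,"ty":0.42,"tz":0.02,"spin":0,"gripper":1},
    {"tx":-0.8,"ty":0.56,"tz":0.05,"spin":0,"gripper":1},
    {"tx":-0.95,"ty":0.68,"tz":0.08,"spin":0,"gripper":1},
    {"tx":-1,"ty":0.75,"tz":0.11,"spin":0,"gripper":1},
    {"tx":-1,"ty":0.75,"tz":0.11,"spin":0,"gripper":1}
  ]
}}

```text
clock: 17.6
position: [430.4, 215.5, 199.1]
ee_rot: [0.741, -0.672, -0.0, 0.001]
contact_force: [0.7, -0.1, 0.1]
gripper_width: -0.1
```

```bash
cat > corefit.py <<'E'
from fit import *
def corefit(names,x0=(633.8,75.2,.094,75)):
    out=[]
    c,s=np.cos(.094),np.sin(.094)
    for nm in names:
        d=dict(np.load(nm+'.npz'));W=cloud(d).reshape(-1,3)
        L=(W[:,:2]-[633.8,75.2])@np.array([[c,-s],[s,c]]); L=np.c_[L,W[:,2]]
        k=(abs(L[:,0])<18)&(abs(L[:,1])<54)&(L[:,2]>68)&(L[:,2]<100)
        w=L[k]
        def r(p):return np.hypot(w[:,0]-p[0]-p[1]*w[:,1]/100,w[:,2]-p[2]-p[3]*w[:,1]/100)-14
        q=least_squares(r,[0,0,75,0],loss='soft_l1');print(nm,'local x,yawx100,z,pitchx100',np.round(q.x,2),k.sum(),'med',np.round(np.median(abs(r(q.x))),2))
E
python3 -c "
from nav import *
from corefit import *
done(-1,.75,.11,0);show();print(plan([429.5,235,120]))
for n in('scene','top'):grab(n,n+'10')
corefit(['scene4','scene8','scene10','top10'])
a=cv2.imread('pics/top10.png')[165:235,210:330];b=cv2.imread('pics/scene10.png')[190:270,230:360]
cv2.imwrite('pics/c10.png',np.vstack([cv2.resize(a,(650,379),interpolation=2),cv2.resize(b,(650,400),interpolation=2)])[:,:][:779])
cv2.imwrite('pics/c10.png',cv2.resize(cv2.imread('pics/c10.png'),None,fx=.76,fy=.76))
"
```

```text
cmd [432.14 215.22 200.06] -1.4764 meas [430.4  215.48 199.08] a -1.4735 tilt [-0.0003  0.0013] F [ 0.7  -0.1   0.12] w -0.1 t 17.6
[-0.0798, 0.0031, 0.3202, -0.0]
scene4 local x,yawx100,z,pitchx100 [ 1.72 -0.51 70.87 -1.86] 329 med 1.21
scene8 local x,yawx100,z,pitchx100 [ 1.56 -0.49 74.82  1.46] 396 med 1.43
scene10 local x,yawx100,z,pitchx100 [ 1.71 -1.18 74.87 -1.3 ] 399 med 1.3
top10 local x,yawx100,z,pitchx100 [-0.19 -0.24 75.12 -0.22] 296 med 1.61
```

View pics/c10.png

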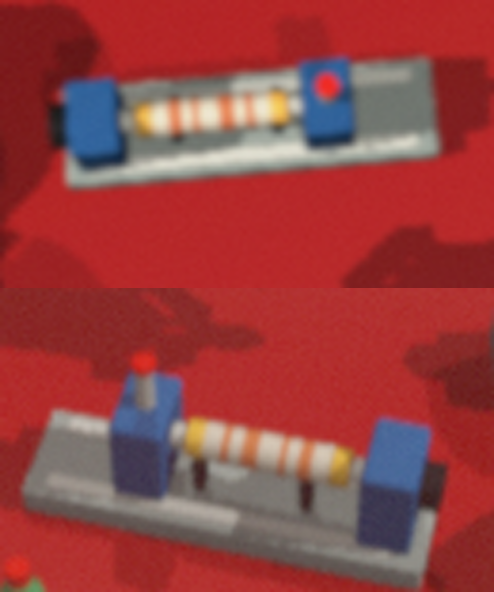

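Call:
{"name": "play_rows", "arguments": {
  "targets": [
    {"tx":-0.08,"ty":0.003,"tz":0.1,"spin":0,"gripper":1},
    {"tx":-0.08,"ty":0.003,"tz":0.25,"spin":0,"gripper":1},
    {"tx":-0.08,"ty":0.003,"tz":0.35,"spin":0,"gripper":1},
    {"tx":-0.08,"ty":0.003,"tz":0.38,"spin":0,"gripper":1},
    {"tx":-0.08,"ty":0.003,"tz":0.38,"spin":0,"gripper":1},
    {"tx":-0.08,"ty":0.003,"tz":0.38,"spin":0,"gripper":1}
  ]
}}

```text
clock: 18.45
position: [430.4, 235.5, 106.1]
ee_rot: [0.74, -0.673, 0.0, -0.001]
contact_force: [0.1, 0.0, 0.8]
gripper_width: 0.1
```

```bash
python3 -c "
from nav import *
from h import *
done(-.08,.003,.38,0);show()
for n in('scene',):grab(n,n+'11')
b=cv2.imread('pics/scene11.png')[140:230,310:440]
cv2.imwrite('pics/c11.png',cv2.resize(np.hstack([b]),None,fx=5,fy=5,interpolation=2))"
```

```text
cmd [429.51 235.06 105.06] -1.4764 meas [430.43 235.49 106.14] a -1.4766 tilt [ 0.0001 -0.0012] F [0.13 0.01 0.84] w 0.1 t 18.45
```

View pics/c11.png

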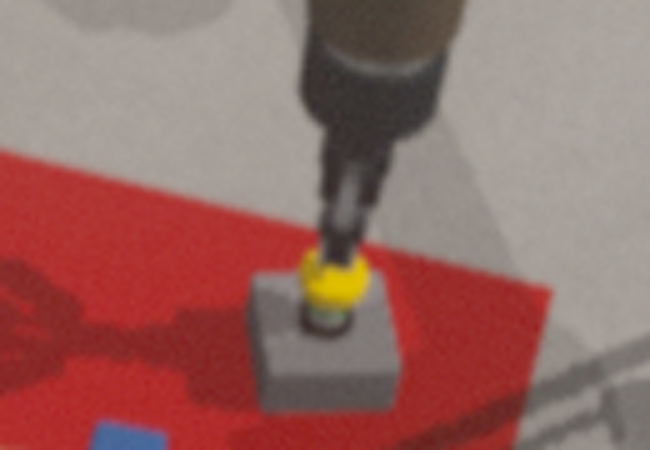

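Tips sit above the yellow cap (cap at about (335,278) in the crop, tips at (337,262)). Now down in small steps.

Call:
{"name": "play_rows", "arguments": {
  "targets": [
    {"tx":0,"ty":0,"tz":0.01,"spin":0,"gripper":1},
    {"tx":0,"ty":0,"tz":0.02,"spin":0,"gripper":1},
    {"tx":0,"ty":0,"tz":0.024,"spin":0,"gripper":1},
    {"tx":0,"ty":0,"tz":0.024,"spin":0,"gripper":1},
    {"tx":0,"ty":0,"tz":0.024,"spin":0,"gripper":1}
  ]
}}

```text
clock: 19.12
position: [429.6, 235.1, 99.1]
ee_rot: [0.74, -0.673, 0.0, -0.0]
contact_force: [-0.3, -0.0, -0.2]
gripper_width: 0.0
```

Call:
{"name": "play_rows", "arguments": {
  "targets": [
    {"tx":0,"ty":0,"tz":0.008,"spin":0,"gripper":1},
    {"tx":0,"ty":0,"tz":0.008,"spin":0,"gripper":1},
    {"tx":0,"ty":0,"tz":0.008,"spin":0,"gripper":1}
  ]
}}

```text
clock: 19.5
position: [429.6, 235.1, 97.0]
ee_rot: [0.74, -0.673, 0.0, 0.0]
contact_force: [0.1, 0.5, -0.8]
gripper_width: 0.0
```

Call:
{"name": "play_rows", "arguments": {
  "targets": [
    {"tx":0,"ty":0,"tz":0.008,"spin":0,"gripper":1},
    {"tx":0,"ty":0,"tz":0.008,"spin":0,"gripper":1},
    {"tx":0,"ty":0,"tz":0.008,"spin":0,"gripper":1}
  ]
}}

```text
clock: 19.88
position: [429.7, 235.2, 95.3]
ee_rot: [0.74, -0.673, 0.0, -0.0]
contact_force: [-0.1, -0.3, 1.3]
gripper_width: 0.3
```

Call:
{"name": "play_rows", "arguments": {
  "targets": [
    {"tx":0,"ty":0,"tz":0.008,"spin":0,"gripper":1},
    {"tx":0,"ty":0,"tz":0.008,"spin":0,"gripper":1},
    {"tx":0,"ty":0,"tz":0.008,"spin":0,"gripper":1}
  ]
}}

```text
clock: 20.25
position: [429.7, 235.2, 93.2]
ee_rot: [0.74, -0.673, 0.0, -0.0]
contact_force: [0.4, 0.7, 2.0]
gripper_width: 0.3
```

```bash
python3 -c "
from nav import *
done(0,0,.048,0);show()"
```

```text
cmd [429.51 235.06  93.06] -1.4764 meas [429.68 235.2   93.16] a -1.4762 tilt [ 0.     -0.0002] F [0.41 0.73 2.01] w 0.3 t 20.25
```

Call:
{"name": "play_rows", "arguments": {
  "targets": [
    {"tx":0,"ty":0,"tz":0.008,"spin":0,"gripper":1},
    {"tx":0,"ty":0,"tz":0.016,"spin":0,"gripper":1},
    {"tx":0,"ty":0,"tz":0.016,"spin":0,"gripper":1}
  ]
}}

```text
clock: 20.62
position: [429.7, 235.2, 89.1]
ee_rot: [0.74, -0.673, 0.0, -0.0]
contact_force: [-0.0, 0.6, 4.4]
gripper_width: 0.2
```

Call:
{"name": "play_rows", "arguments": {
  "targets": [
    {"tx":0,"ty":0,"tz":0.006,"spin":0,"gripper":1},
    {"tx":0,"ty":0,"tz":0.012,"spin":0,"gripper":1},
    {"tx":0,"ty":0,"tz":0.012,"spin":0,"gripper":1},
    {"tx":0,"ty":0,"tz":0.012,"spin":0,"gripper":1}
  ]
}}

```text
clock: 21.12
position: [429.7, 235.2, 86.2]
ee_rot: [0.74, -0.673, 0.0, -0.0]
contact_force: [-0.1, 1.1, 5.0]
gripper_width: -0.1
```

```bash
python3 -c "
from nav import *
from corefit import *
done(0,0,.028,0);show()
F=[]
for i in range(6):
    for n in('scene','top'):grab(n,n+'12')
    F.append(read_state()['contact_force'][2])
print(F);show();corefit(['scene12','top12'])
b=cv2.imread('pics/scene12.png')[140:230,310:440]
cv2.imwrite('pics/c12.png',cv2.resize(np.hstack([b]),None,fx=5,fy=5,interpolation=2))"
```

```text
cmd [429.51 235.06  86.06] -1.4764 meas [429.71 235.23  86.21] a -1.4762 tilt [ 0.     -0.0002] F [-0.06  1.07  5.03] w -0.1 t 21.125
[np.float64(4.249844056033726), np.float64(5.727129364454007), np.float64(4.87049739540135), np.float64(4.332445958947758), np.float64(5.446595036892409), np.float64(5.206359886911356)]
cmd [429.51 235.06  86.06] -1.4764 meas [429.67 235.21  86.13] a -1.4763 tilt [ 0.     -0.0002] F [0.85 0.53 5.21] w -0.2 t 21.725
scene12 local x,yawx100,z,pitchx100 [ 1.81  0.08 74.91 -0.13] 397 med 1.26
top12 local x,yawx100,z,pitchx100 [-0.33  0.1  75.57 -0.13] 298 med 1.65
```

View pics/c12.png

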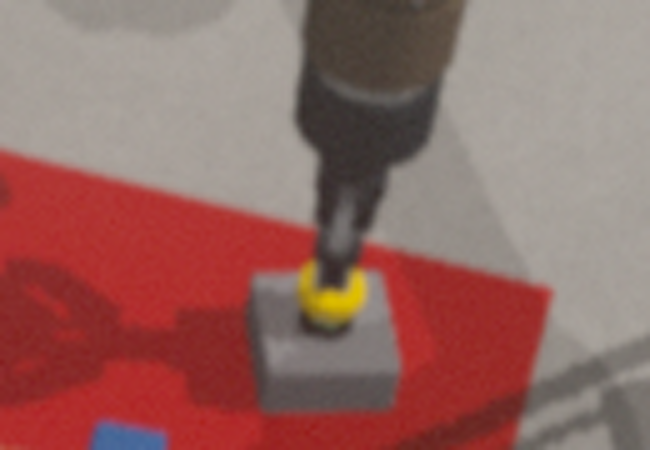

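View pics/scene12.png

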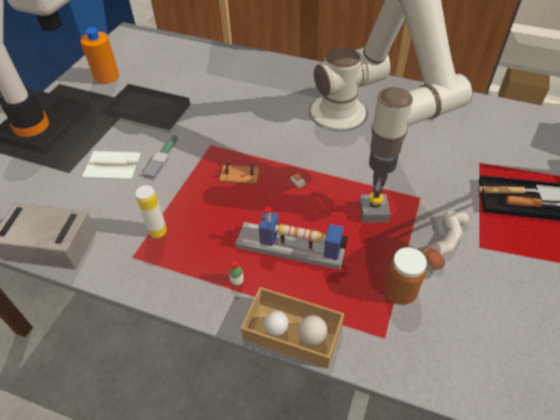

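```bash
python3 -c "
from nav import *
from bench import job_done
print(job_done());show()"
```

```text
the job is handed in; nothing more can be done
None
the job is handed in; nothing more can be done
```

I loaded the core between the two centres, and handed the job in with the closed fingertips holding the key at about half travel. It took about 22 s of the 64 s allowed. The hand-in gives no verdict, so the results below are my own checks.

- **Core:** I gripped it on the stand, laid it on the fixture's V rests and let go. Pushing the tailstock by its post then raised the core axis from about 71 mm to about 75 mm, as measured in the camera depth. In the last check, it was parallel to the fixture within about 0.002 rad.
- **Tailstock:** I estimate it at about 55 mm, from a start of about 5 mm in the images plus about 50 mm of measured travel. The push rose steeply to about 16 N at the end, which fits the core being seated, so I backed off and released.
- **Key:** The fingertips had gone about 9.8 mm below the point of contact. The force averaged about 5.0 N over six readings (4.2 to 5.7 N), which matches 10 mm of travel.
- **Bystanders:** In the last picture they all appear to be where they started.

**Disagreement:** the two cameras differ on the core's sideways position. The scene camera put it at +1.8 mm and the top camera at −0.3 mm, which fits their 2 mm calibration error. Both are within the 3 mm limit.

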